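Clear and test the bench safety cut-out

TASK

Test the safety cut-out on the microscope bench. First take the canister that stands in the lever's way off the unit and set it down gently, upright, in the aluminium tray. Then press the yellow test button so that the lever drops by itself all the way, and lift the lever back until it rests fully home; leave everything else where it stands.

Things in the scene. Friction and masses are not known exactly. Their poses are not given: they have to be found in the camera images.
- unit: Cream safety cut-out unit, fixed to the bench, 210 mm long in x and 210 mm in y. Origin: on the bench, below the step between its two decks. Its -x side faces the robot. Front deck: x -110 to 0 mm, top 70 mm above the bench. Raised rear deck: x 0 to 100 mm, top 100 mm above the bench; it carries the lever (at y = +55 mm) and the test button (at x = 50, y = -55 mm).
- lever_pivot (a point): Hinge axis of the lever, in the middle of the lever, at x = 30, y = 55, z = 100 mm of the unit. Axes as the unit's: the hinge runs along y.
- lever_tip (a point): Centre of the lever's blue grip: a bar 16 mm in diameter and 28 mm long, parallel to the hinge (this point's y axis lies along it), 85 mm from the hinge, on a 10 mm steel shaft. It can be pinched by its two ends from above, and turns between the fingers as the lever swings.
- lever (a joint): Lever angle in rad. 0 = home: upright, leaning 0.25 rad away from the robot side (to the unit's +x) against its stop. Grows as it drops to the unit's -x; 1.4 = fully dropped, the grip over the front deck and 0.42 rad above level. It is over-centre: by its own weight (0.15 kg) it falls home below 0.25 and drops fully above 0.25, in about half a second; it is not stiff.
- test_button (a joint): Travel of the test button in m: 0 = up, 0.008 = fully down. Spring, about 1 N to start and 3.5 N at full travel, plus about 1.5 N while it tips the lever. Past about 0.006 it has tipped the lever over and the lever drops; the button springs up when released. While it is held down the lever cannot come home.
- test_button_top (a point): Centre of the top face of the yellow test button, 26 mm in diameter, 16 mm above the rear deck when up. Pressed straight down.
- canister_center (a point): Centre (half-way up) of the loose canister with a microscope objective inside: upright cylinder 36 mm in diameter, 70 mm high, 0.12 kg, white with a green band and an orange lid. It stands on the front deck where the lever would drop. Its z axis points up. Do not drop it from more than about 10 mm, and do not tip it.
- tray_in (a point): Centre of the inner floor of the aluminium tray (4 mm above the bench), fixed. Outside 110 mm (x) by 130 mm (y), walls 4 mm thick, rim 14 mm above the bench. It may lie on either side of the unit.
- slide_box_center (a point): Centre of a blue slide box 100 x 120 x 35 mm, on the other side of the unit. Leave in place.
- oil_bottle_center (a point): Centre of an amber oil bottle, 28 mm in diameter and 58 mm high, standing loose on the front deck on the button's side. Leave in place.
- dishes_center (a point): Centre of a stack of three white dishes, 90 mm in diameter, 45 mm high. Leave in place.
- brush_center (a point): Middle of a flat dusting brush (wooden handle) lying on the bench. Leave in place.
- beaker_center (a point): Centre of a glass beaker 70 mm in diameter, 80 mm high. Leave in place.
- cleaner_center (a point): Centre of a white cleaner bottle 52 mm in diameter, 130 mm high. Leave in place.
Mind the look-alikes: they are no part of the job. What is shaped like the part that bears canister_center but purple is not meant.

How it is judged:
By the outcome, as a careful person would: the job done as asked, in the order asked, and still so for the second after the job is handed in, with the robot touching nothing.
It also fails if it takes over 69 s, if anything falls off the work surface, if the arm or the gripper's body presses on something with over 40 N, if the wrist force passes 120 N, or if a joint passes its speed limit or range.

ROBOT

A 7-joint arm with a two-finger parallel gripper is mounted at the origin on the work surface. World frame = base frame: x ahead of the robot, y to its left, z up, the work surface at z = 0. Lengths are in m, angles in rad, forces in N, time in s.
With the tool pointing down it reaches from about 0.4 to 0.9 m from the base axis. Payload 5.5 kg.
Tool frame: the origin (TCP) lies midway between the tips of the shut fingers; the grasp point (between the pads) lies 19 mm behind it; x points along the fingers, y is the direction in which the jaws open and shut, and the axes are right-handed (so a half turn about x gives the same grasp; the last joint's range is limited). The gripper opens to 92 mm and grips with 3 to 60 N. Pads are 19 mm wide; open, the fingers measure 130 mm over their backs; the gripper's body (75 mm by 190 mm) begins 47 mm behind the grasp point.
Start: joints at [-0.856, 0.501, -0.427, 1.55, 0.221, 1.138, -0.21], TCP at [0.284, 0.585, 0.227] pointing down, gripper open.
Joint ranges: [-2.88, 2.88], [-0.31, 2.03], [-1.54, 1.56], [0.2, 2.42], [-1.41, 4.55], [0.19, 2.02], [-2.57, 2.57]. Speed limits (rad/s): [2.57, 2.57, 3.14, 3.14, 3.14, 3.14, 3.14].

INTERFACE

Orientations are given as a unit quaternion [w, x, y, z].
In Python, from workcell import get_obs, capture, sign_off gives the robot as it stands. The module is installed in compiled form; this text tells all that it offers.
- The arm moves only by the shell command python3 -m creep 'ROWS' [OPENING]. ROWS is JSON, a list of rows, each a list of 4 numbers: the shift along the tool's x, y, z in units of 25 mm (1.0 is 25 mm), then the turn about the tool's x in units of 8 degrees (1.0 is 8 degrees). A call has 1 to 8 rows; each row shifts and turns the pose as measured when the row begins, along the tool's axes as they then stand; what a row does not reach is not made up. A row lasts 1/10 s, in which the tool goes at most 50 mm and 8.59 degrees, less where a joint would pass 70% of its speed; a pose out of reach is approached as far as the arm can. A call is refused whole if a number of a shift passes 1 or a number of a turn 1, either way. A call with a gripper value outside its range is refused whole. OPENING is the finger opening in mm, from 0 to 91.8, set as the call begins (- or left out, the last holds). The fingers move at their own pace and stop on an object; the grip force is fixed at half the most. Time passes only in rows, so rows that do not move let the fingers close. It gives the time, the measured TCP pose, the force and the opening at its end, in the units of the state.
- get_obs(): the state, without advancing time (a new reading comes with each control period).
- capture(name): name is "scene" or "top" or "wrist"; returns a dict with "image" (400x640x3 uint8, red, green, blue), "vfov" (degrees; the focal length in pixels is half the picture's height over the tangent of half this angle, whatever the lens; pixels are square), "cx", "cy" (the principal point, pixels), "k1" (the pictures are not rectified: a ray, as slopes to the right and down, at radius r is drawn at 1 + k1 r^2 times it, then the intrinsics apply), "position" and "attitude" of the camera in the world; the wrist camera has in their place "T_tool_cam" (4x4, takes a point from camera to tool coordinates, whose origin is the TCP and whose axes are the tool frame's). Camera axes: x right, y down, z forward; pixel columns grow to the right and rows downward; lengths in m; the calibration is good to about 2 mm. A picture is of the moment at which its call begins: read the wrist's pose just before it. There is no depth.
- sign_off(): hands the job in, once; it reports no verdict.
The state is a dict: "time": time; "joint_pos": joint angles; "joint_vel": joint speeds; "tau": joint torques, N m; "eef_pos": TCP position; "ee_rot": TCP orientation; "contact_force": force on the tool from outside, world axes, zero at the start; "moment": the same for the moment, N m; "grip_width": opening from 0.0 (shut) to 1.0 (fully open).
Only numpy, scipy, OpenCV 4.12 (cv2) and the standard library are available. Lean on these libraries where they do the work, as an engineer would, in place of code of your own. Each camera call takes 0.05 s, during which the arm holds its last target.

## Working session

There is one attempt and no reset: what is moved stays moved. The work goes in short steps, Python scripts to look and compute and a shell command to move; the robot and the scene stay as the last step left them, time stands still between calls to the robot, and variables do not carry over. Pictures are saved under pics/ and viewed, and the job is handed in when it is done.

```bash
mkdir -p pics
python3 - <<'E'
from workcell import get_obs, capture
import cv2,pickle
o=get_obs(); print(o)
for n in("scene","top","wrist"):
    c=capture(n); cv2.imwrite(f"pics/{n}0.png",c["image"][:,:,::-1]); pickle.dump(c,open(f"{n}0.pkl","wb"))
    print(n,{k:v for k,v in c.items() if k!="image"})
E
```

```text
{'time': 0.0, 'joint_pos': array([-0.85581456,  0.5018427 , -0.42679401,  1.55143548,  0.2208024 ,
        1.138258  , -0.21031823]), 'joint_vel': array([-0.00128054,  0.00109068, -0.00017594, -0.0004294 ,  0.00011419,
        0.00061291, -0.00133734]), 'tau': array([-1.11490881e-03, -5.66603100e+01, -5.81642970e+00, -2.79108131e+01,
       -6.84182276e-02,  3.08341160e-02,  1.79543285e-04]), 'eef_pos': array([0.28350976, 0.58415741, 0.22568784]), 'ee_rot': array([ 0.68897038,  0.1577171 ,  0.68932031, -0.15900518]), 'contact_force': array([ 0.56367392,  0.00135666, -0.47274675]), 'moment': array([-0.01838329,  0.01279684, -0.06891487]), 'grip_width': 1.0012953189608815}
scene {'vfov': 55.76129870436444, 'cx': 324.95779932632627, 'cy': 195.83729372385693, 'k1': 0.007311239909303793, 'position': array([1.22087854, 0.30412752, 0.93718033]), 'attitude': array([-0.18819673,  0.50382988,  0.78862071, -0.29801816])}
top {'vfov': 43.108000864991254, 'cx': 318.93410847858127, 'cy': 196.86252316999582, 'k1': -0.03372011372527021, 'position': array([ 2.06198551e-01, -9.31176113e-04,  1.74798846e+00]), 'attitude': array([-0.07947138,  0.71665875, -0.68866104,  0.07635775])}
wrist {'vfov': 71.17668623226328, 'cx': 315.51946175546436, 'cy': 200.72255767291372, 'k1': -0.026680552389703387, 'T_tool_cam': array([[-8.56758698e-04, -2.92753698e-01,  9.56187502e-01,
        -1.58409498e-01],
       [ 9.99999633e-01, -2.34320893e-04,  8.24273559e-04,
         1.21466886e-03],
       [-1.72544228e-05,  9.56187857e-01,  2.92753791e-01,
        -7.98154347e-02],
       [ 0.00000000e+00,  0.00000000e+00,  0.00000000e+00,
         1.00000000e+00]])}
```

View pics/scene0.png

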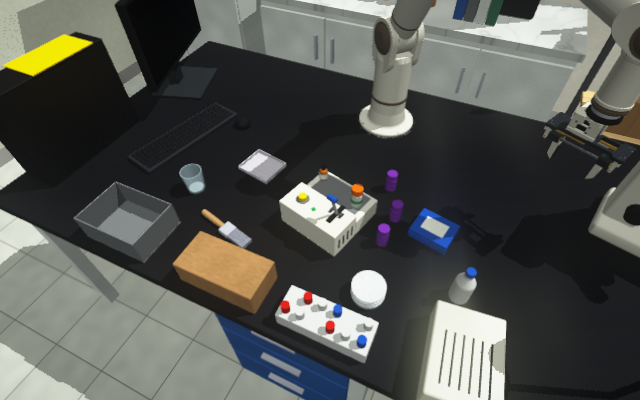

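View pics/top0.png

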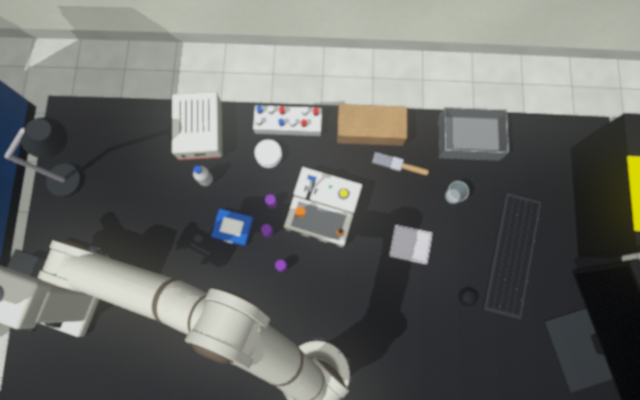

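View pics/wrist0.png

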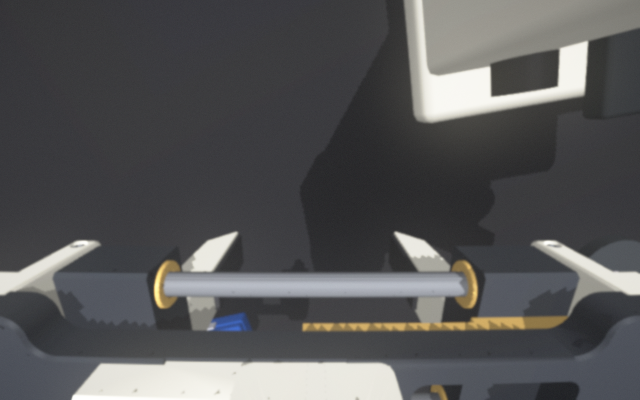

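```bash
cat > h.py <<'E'
import numpy as np,cv2,pickle
from scipy.spatial.transform import Rotation as R
def rot(q): return R.from_quat([q[1],q[2],q[3],q[0]]).as_matrix()
def ray(c,u,v,obs=None):
    f=200/np.tan(np.radians(c["vfov"])/2)
    d=np.array([(u-c["cx"])/f,(v-c["cy"])/f]); r=np.hypot(*d)
    K=np.eye(3)
    s=d.copy()
    for _ in range(20): s=d/(1+c["k1"]*(s@s))
    v_=np.array([s[0],s[1],1.])
    if "T_tool_cam" in c:
        T=c["T_tool_cam"]; Rt=rot(obs["ee_rot"])
        return Rt@T[:3,3]+obs["eef_pos"], Rt@T[:3,:3]@v_
    return np.array(c["position"]), rot(c["attitude"])@v_
def plane(c,u,v,z,obs=None):
    p,d=ray(c,u,v,obs); return p+d*(z-p[2])/d[2]
def proj(c,P,obs=None):
    if "T_tool_cam" in c:
        T=c["T_tool_cam"]; Rt=rot(obs["ee_rot"]); Rc=Rt@T[:3,:3]; p=Rt@T[:3,3]+obs["eef_pos"]
    else: Rc=rot(c["attitude"]); p=np.array(c["position"])
    q=Rc.T@(np.asarray(P)-p); s=q[:2]/q[2]; f=200/np.tan(np.radians(c["vfov"])/2)
    s=s*(1+c["k1"]*(s@s)); return f*s[0]+c["cx"],f*s[1]+c["cy"]
def tri(rays):
    A=np.zeros((3,3));b=np.zeros(3)
    for p,d in rays:
        d=d/np.linalg.norm(d);M=np.eye(3)-np.outer(d,d);A+=M;b+=M@p
    return np.linalg.solve(A,b)
E
python3 - <<'E'
import cv2
a=cv2.imread("pics/scene0.png")[150:270,230:430]; cv2.imwrite("pics/s_crop.png",cv2.resize(a,None,fx=4,fy=4,interpolation=cv2.INTER_CUBIC))
a=cv2.imread("pics/top0.png")[155:275,250:450]; cv2.imwrite("pics/t_crop.png",cv2.resize(a,None,fx=4,fy=4,interpolation=cv2.INTER_CUBIC))
E
```

```text
(no output)
```

View pics/s_crop.png

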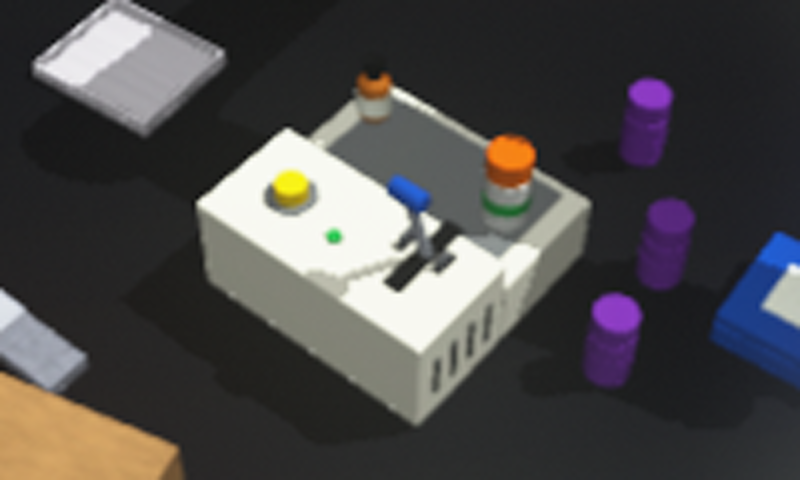

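View pics/t_crop.png

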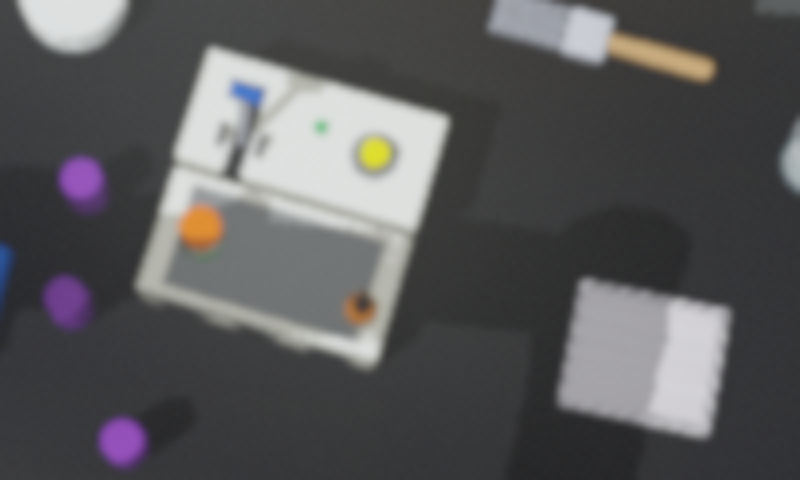

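```bash
cat > m1.py <<'E'
from h import *
S=pickle.load(open("scene0.pkl","rb"));T=pickle.load(open("top0.pkl","rb"))
s=lambda u,v:(u/4+230-.375,v/4+150-.375); t=lambda u,v:(u/4+250-.375,v/4+155-.375)
def fit(c,pts,z,model):
    P=np.array([plane(c,*p,z)[:2] for p in pts]); M=np.array(model)/1000
    Pc=P-P.mean(0);Mc=M-M.mean(0)
    a=np.arctan2((Mc[:,0]*Pc[:,1]-Mc[:,1]*Pc[:,0]).sum(),(Mc*Pc).sum())
    r=np.array([[np.cos(a),-np.sin(a)],[np.sin(a),np.cos(a)]]); o=P.mean(0)-r@M.mean(0)
    print("fit",o,np.degrees(a),"res mm",np.round((P-(M@r.T+o))*1000,1).tolist()); return o,a,r
m=[(100,105),(100,-105),(0,-105),(0,105)]
a=fit(T,[t(210,47),t(448,118),t(410,235),t(175,163)],.1,m)
b=fit(S,[s(418,350),s(198,203),s(287,128),s(505,268)],.1,m)
mt=[(55,65),(55,-65),(-55,-65),(-55,65)]
fit(T,[t(580,278),t(732,308),t(708,438),t(558,405)],.014,mt)
fit(S,[s(145,133),s(33,68),s(118,-2),s(225,58)],.014,mt)
# canister lid, top
print("can lid top T",plane(T,*t(201,227),.14),"S",plane(S,*s(512,147),.14))
print("bottle T",plane(T,*t(361,305),.128),"S",plane(S,*s(376,65),.128))
print("button T",plane(T,*t(375,152),.116),"S",plane(S,*s(291,182),.116))
print("grip",tri([ray(T,*t(247,93)),ray(S,*s(409,193))]))
for o,an,r in(a,b):
  for n,p in dict(can=None,button=(50,-55),grip=(30+85*np.sin(.25),55)).items():
    if p: print(n,r@np.array(p)/1000+o)
for n,(u,v) in dict(p1=(82,178),p2=(68,298),p3=(122,440)).items(): print(n,plane(T,*t(u,v),.07))
E
python3 m1.py
```

```text
fit [ 5.53342468e-01 -5.30448622e-06] -14.971581484296937 res mm [[2.2, -0.8], [2.6, -0.3], [-1.9, 3.2], [-2.9, -2.1]]
fit [0.55932178 0.0030533 ] -15.203972333190146 res mm [[-4.0, -1.8], [-0.6, 2.3], [1.7, 0.5], [2.9, -1.0]]
fit [ 0.4422231  -0.30789001] -9.80417480593883 res mm [[1.3, 1.4], [2.3, -2.4], [-2.3, 0.3], [-1.2, 0.7]]
fit [ 0.45058055 -0.29975002] -11.031281567599953 res mm [[0.9, 1.9], [-0.5, 0.8], [-1.8, -0.8], [1.5, -1.8]]
can lid top T [0.51643218 0.07314742 0.14      ] S [0.51551387 0.07653976 0.14      ]
bottle T [ 0.45979848 -0.05851664  0.128     ] S [ 0.46898617 -0.05292882  0.128     ]
button T [ 0.58992507 -0.06657532  0.116     ] S [ 0.59330237 -0.06281181  0.116     ]
grip [0.6187964  0.0406155  0.18055237]
button [ 0.58743648 -0.06605527]
grip [0.61684826 0.03994476]
button [ 0.59314761 -0.06313442]
grip [0.62298909 0.04274545]
p1 [0.56819724 0.1793199  0.07      ]
p2 [0.46498857 0.18479529 0.07      ]
p3 [0.34855543 0.13293774 0.07      ]
```

```bash
cat > go.py <<'E'
# usage: go.py x y z [jawdir_deg]  -> rows units needed from the current pose
import sys
from h import *
from workcell import get_obs
o=get_obs();M=rot(o["ee_rot"]);t=np.array(list(map(float,sys.argv[1:4])))
yaw=np.degrees(np.arctan2(M[1,1],M[0,1]))
print("t",round(o["time"],2),"pos",o["eef_pos"].round(4),"xdir",M[:,0].round(3),"jaw yaw",yaw.round(2),"F",np.round(o["contact_force"],1),"grip mm",round(o["grip_width"]*91.8,1),"q",o["joint_pos"].round(2))
u=M.T@(t-o["eef_pos"])/.025
print("shift units now:",u.round(2))
if len(sys.argv)>4:
    d=(yaw-float(sys.argv[4])+90)%180-90  # tool x down: +turn decreases yaw
    print("turn units:",round(d/8,2))
    n=R.from_matrix(M)*R.from_rotvec([np.radians(d),0,0]); print("shift after turn:",(n.as_matrix().T@(t-o["eef_pos"])/.025).round(2))
E
python3 go.py .516 .075 .227 75
```

```text
t 0.15 pos [0.2836 0.5843 0.2259] xdir [-0.001 -0.001 -1.   ] jaw yaw 64.11 F [-0.4  0.9  0.1] grip mm 91.7 q [-0.86  0.5  -0.43  1.55  0.22  1.14 -0.21]
shift units now: [ -0.02 -14.27  17.26]
turn units: -1.36
shift after turn: [ -0.02 -17.27  14.25]
```

```bash
python3 -m creep '[[-0.5,-0.5,0.4,-0.7],[-0.5,-0.9,0.6,-0.66],[-0.5,-1,0.7,0],[-0.5,-1,0.7,0],[-0.5,-1,0.7,0],[-0.5,-1,0.7,0],[0,-1,0.7,0],[0,-1,0.7,0]]' 91.8; python3 go.py .47 .06 .3 75
```

```text
time: 0.95
eef_pos: [0.3555, 0.3662, 0.2999]
ee_rot: [0.7, 0.084, 0.704, -0.088]
contact_force: [0.6, -0.1, 0.3]
grip_width: 1.001
t 0.95 pos [0.3555 0.3662 0.2999] xdir [-0.007 -0.005 -1.   ] jaw yaw 76.0 F [ 0.6 -0.1  0.3] grip mm 91.9 q [-0.46  0.18 -0.44  1.8   0.08  1.19  0.4 ]
shift units now: [  0.02 -10.78   7.41]
turn units: 0.13
shift after turn: [  0.02 -10.65   7.6 ]
```

```bash
python3 -m creep '[[0,-1,0.6,0.1],[0,-1,0.6,0],[0,-1,0.6,0],[0,-1,0.6,0],[0,-1,0.6,0],[0,-1,0.6,0],[0,-1,0.6,0],[0,-1,0.6,0]]'; python3 -m creep '[[0,-1,1,0],[0,-1,1,0],[0,0,0,0],[0,0,0,0]]'
cat > w.py <<'E'
import sys
from h import *
from workcell import get_obs,capture
o=get_obs();c=capture("wrist");n=sys.argv[1]
cv2.imwrite(f"pics/{n}.png",c["image"][:,:,::-1]);pickle.dump((c,o),open(n+".pkl","wb"))
E
python3 w.py w1; python3 go.py .47 .06 .3 75
```

```text
time: 1.75
eef_pos: [0.4214, 0.1314, 0.3001]
ee_rot: [0.699, 0.089, 0.703, -0.094]
contact_force: [-0.1, -0.1, -0.7]
grip_width: 1.002
time: 2.15
eef_pos: [0.4577, 0.063, 0.2997]
ee_rot: [0.699, 0.091, 0.703, -0.097]
contact_force: [-0.9, 0.8, -0.4]
grip_width: 1.003
t 2.2 pos [0.4578 0.0627 0.2997] xdir [-0.007 -0.007 -1.   ] jaw yaw 74.75 F [-0.1 -0.6  0.9] grip mm 92.0 q [-0.06  0.07 -0.15  1.91  0.02  1.17  1.09]
shift units now: [-0.01  0.02  0.5 ]
turn units: -0.03
shift after turn: [-0.01  0.02  0.5 ]
```

View pics/w1.png

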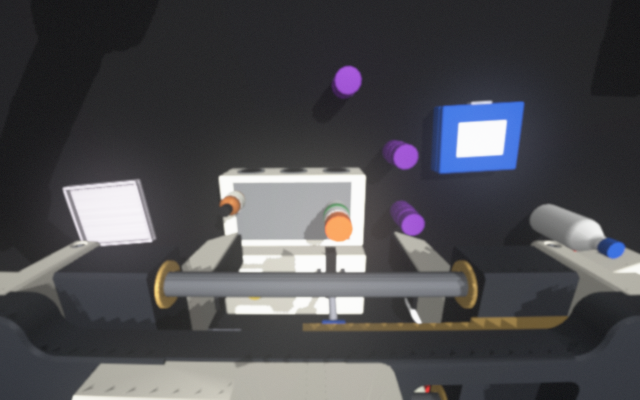

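```bash
cat > m2.py <<'E'
from h import *
c,o=pickle.load(open("w1.pkl","rb")); im=c["image"]; hsv=cv2.cvtColor(im,cv2.COLOR_RGB2HSV)
m=((hsv[:,:,0]<18)&(hsv[:,:,1]>170)&(hsv[:,:,2]>120)).astype(np.uint8)
n,l,st,ce=cv2.connectedComponentsWithStats(m)
for i in range(1,n):
    if st[i,4]>60: print(st[i],ce[i])
a=im[155:330,50:380]; cv2.imwrite("pics/w1c.png",cv2.resize(a[:,:,::-1],None,fx=2.4,fy=2.4,interpolation=cv2.INTER_CUBIC))
E
python3 m2.py
```

```text
(no output)
```

View pics/w1c.png

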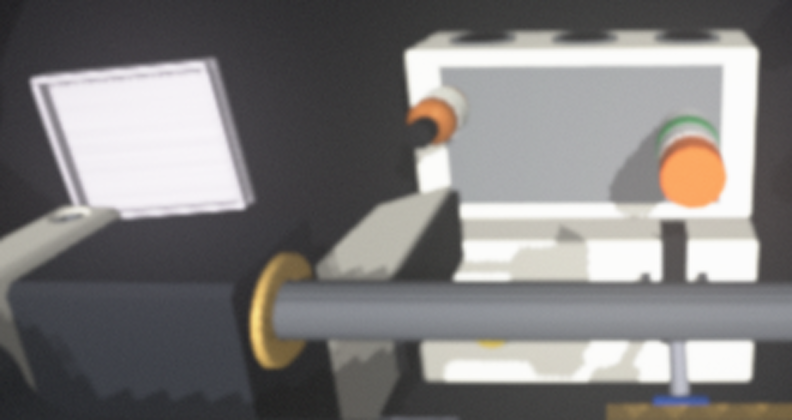

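```bash
cat > m3.py <<'E'
from h import *
c,o=pickle.load(open("w1.pkl","rb"))
w=lambda u,v:(u/2.4+50-.3,v/2.4+155-.3)
pts=[(w(405,50),.07,(-110,-105)),(w(757,48),.07,(-110,105)),(w(757,240),.1,(0,105)),(w(752,382),.1,(100,105)),(w(422,382),.1,(100,-105))]
P=np.array([plane(c,*p,z,o)[:2] for p,z,_ in pts]);M=np.array([q for *_,q in pts])/1000
Pc=P-P.mean(0);Mc=M-M.mean(0)
a=np.arctan2((Mc[:,0]*Pc[:,1]-Mc[:,1]*Pc[:,0]).sum(),(Mc*Pc).sum());r=np.array([[np.cos(a),-np.sin(a)],[np.sin(a),np.cos(a)]]);oo=P.mean(0)-r@M.mean(0)
print(oo,np.degrees(a),np.round(1000*(P-(M@r.T+oo)),1).tolist())
print("can",plane(c,*w(693,173),.14,o), "width",plane(c,*w(660,173),.14,o)-plane(c,*w(726,173),.14,o))
print("bottle cap",plane(c,*w(420,132),.128,o))
T=[w(33,79),w(213,60),w(253,205),w(82,218)]; mt=np.array([(-55,-65),(-55,65),(55,65),(55,-65)])
P=np.array([plane(c,*p,.014,o)[:2] for p in T]); print("tray corners",P.round(3).tolist(),"c",P.mean(0))
print("button",r@[.05,-.055]+oo,"grip",r@[.03+.085*np.sin(.25),.055]+oo,"pivot",r@[.03,.055]+oo)
E
python3 m3.py
```

```text
[0.55522073 0.0012305 ] -14.84407956994107 [[0.2, 1.3], [-0.2, -0.6], [-0.7, -0.5], [0.5, 0.7], [0.3, -0.9]]
can [0.51360096 0.07700545 0.14      ] width [-0.00877269 -0.03249319  0.        ]
bottle cap [ 0.45920571 -0.05539967  0.128     ]
tray corners [[0.377, -0.357], [0.399, -0.225], [0.507, -0.244], [0.483, -0.376]] c [ 0.44143485 -0.3003623 ]
button [ 0.58946163 -0.06474344] grip [0.61863746 0.04132178] pivot [0.59830995 0.04670928]
```

```bash
python3 go.py .5145 .0765 .2 75; python3 -m creep '[[1,0.1,1,0],[1,0,1,0],[1,0,0.5,0],[0.9,0,0,0],[0,0,0,0],[0,0,0,0]]'; python3 go.py .5145 .0765 .09 75
```

```text
t 2.2 pos [0.4578 0.0627 0.2997] xdir [-0.007 -0.007 -1.   ] jaw yaw 74.75 F [-0.1 -0.6  0.9] grip mm 92.0 q [-0.06  0.07 -0.15  1.91  0.02  1.17  1.09]
shift units now: [3.97 1.17 2.06]
turn units: -0.03
shift after turn: [3.97 1.16 2.07]
time: 2.8
eef_pos: [0.5191, 0.0565, 0.2007]
ee_rot: [0.7, 0.088, 0.703, -0.091]
contact_force: [0.7, -0.2, 0.8]
grip_width: 1.002
t 2.8 pos [0.5191 0.0565 0.2007] xdir [-0.004 -0.004 -1.   ] jaw yaw 75.45 F [ 0.7 -0.2  0.8] grip mm 92.0 q [-0.05  0.28 -0.13  1.9   0.05  0.97  1.11]
shift units now: [ 4.42  0.75 -0.37]
turn units: 0.06
shift after turn: [ 4.42  0.75 -0.37]
```

```bash
python3 -m creep '[[0.2,0.75,-0.35,0],[0,0,0,0],[0,0,0,0]]'; python3 w.py w2; python3 go.py .5145 .0765 .09 75
```

```text
time: 3.1
eef_pos: [0.516, 0.0793, 0.1993]
ee_rot: [0.702, 0.088, 0.701, -0.09]
contact_force: [0.1, -0.0, 0.5]
grip_width: 1.0
t 3.15 pos [0.516  0.0799 0.1993] xdir [ 0.    -0.002 -1.   ] jaw yaw 75.62 F [-0.2  0.6  0.5] grip mm 91.7 q [-0.09  0.28 -0.14  1.91  0.05  0.96  1.07]
shift units now: [ 4.37 -0.14 -0.03]
turn units: 0.08
shift after turn: [ 4.37 -0.14 -0.03]
```

View pics/w2.png

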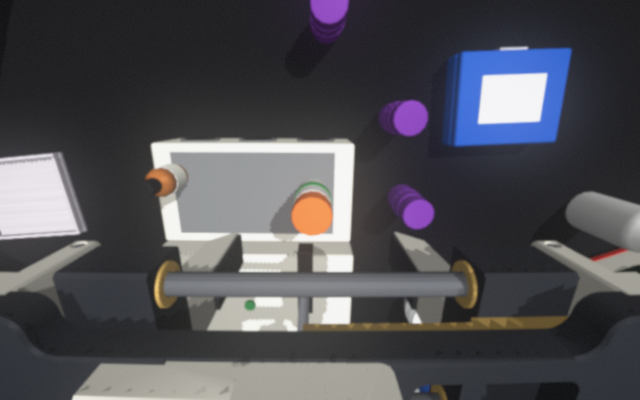

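Run:
```python
from h import *
c,o=pickle.load(open("w2.pkl","rb"));im=c["image"].astype(int)
m=((im[:,:,0]>150)&(im[:,:,2]<90)&(im[:,:,1]>60)&(im[:,:,1]<150)).astype(np.uint8);m[:,:250]=0;m[250:]=0;m[:,350:]=0
x,y,w,h=cv2.boundingRect(m);print(x,y,w,h)
for v in (y+h-w/2,213): print(plane(c,x+w/2-.5,v,.14,o),w)
```

```text
292 193 39 40
[0.51369231 0.07736933 0.14      ] 39
[0.51326843 0.07748031 0.14      ] 39
```

```bash
python3 -m creep '[[0.8,-0.12,-0.07,0.08],[0.9,0,0,0],[0.9,0,0,0],[0.8,0,0,0],[0.5,0,0,0],[0.3,0,0,0],[0,0,0,0],[0,0,0,0]]'; python3 go.py .514 .077 .09 75
```

```text
time: 3.95
eef_pos: [0.5205, 0.075, 0.0989]
ee_rot: [0.706, 0.094, 0.695, -0.094]
contact_force: [0.4, 0.6, -0.3]
grip_width: 0.999
t 3.95 pos [0.5205 0.075  0.0989] xdir [ 0.015 -0.002 -1.   ] jaw yaw 74.79 F [ 0.4  0.6 -0.3] grip mm 91.7 q [-0.09  0.41 -0.13  1.99  0.08  0.73  1.04]
shift units now: [ 0.35  0.01 -0.28]
turn units: -0.03
shift after turn: [ 0.35  0.01 -0.28]
```

```bash
python3 -m creep '[[0.35,0,-0.28,0],[0,0,0,0]]'; python3 go.py .514 .077 .09 75;  python3 -m creep '[[0,0,0,0],[0,0,0,0],[0,0,0,0],[0,0,0,0],[0,0,0,0],[0,0,0,0],[0,0,0,0],[0,0,0,0]]' 20;python3 go.py .514 .077 .09 75
```

```text
time: 4.15
eef_pos: [0.5144, 0.0771, 0.0909]
ee_rot: [0.707, 0.094, 0.695, -0.093]
contact_force: [-0.2, -0.2, 0.1]
grip_width: 0.999
t 4.15 pos [0.5144 0.0771 0.0909] xdir [ 0.018 -0.001 -1.   ] jaw yaw 74.78 F [-0.2 -0.2  0.1] grip mm 91.7 q [-0.1   0.42 -0.13  2.01  0.09  0.7   1.03]
shift units now: [ 0.04 -0.01 -0.02]
turn units: -0.03
shift after turn: [ 0.04 -0.01 -0.02]
time: 4.95
eef_pos: [0.5154, 0.0773, 0.0922]
ee_rot: [0.708, 0.094, 0.694, -0.093]
contact_force: [-0.4, -0.3, 0.6]
grip_width: 0.39
t 4.95 pos [0.5154 0.0773 0.0922] xdir [ 0.02  -0.001 -1.   ] jaw yaw 74.79 F [-0.4 -0.3  0.6] grip mm 35.8 q [-0.1   0.42 -0.13  2.01  0.09  0.71  1.03]
shift units now: [ 0.09 -0.03 -0.05]
turn units: -0.03
shift after turn: [ 0.09 -0.03 -0.05]
```

```bash
python3 -m creep '[[-0.3,0,0,0],[-0.7,0,0,0],[-1,0,0,0],[-1,0,0,0],[-1,0,0,0],[-0.8,0,0,0],[0,0,0,0],[0,0,0,0]]'; python3 go.py .444 -.302 .21 80
```

```text
time: 5.75
eef_pos: [0.5102, 0.0774, 0.2167]
ee_rot: [0.706, 0.094, 0.696, -0.093]
contact_force: [-0.1, -0.3, -1.5]
grip_width: 0.391
t 5.75 pos [0.5102 0.0774 0.2167] xdir [ 0.015 -0.002 -1.   ] jaw yaw 74.82 F [-0.1 -0.3 -1.5] grip mm 35.9 q [-0.08  0.24 -0.14  1.91  0.05  0.98  1.06]
shift units now: [  0.25 -15.34   1.42]
turn units: -0.65
shift after turn: [  0.25 -15.4    0.02]
```

```bash
python3 -m creep '[[0,-0.4,0,-0.2],[0,-0.8,0.1,-0.2],[0,-0.9,0.1,-0.2],[0,-0.9,0,0],[0,-0.9,0,0],[0,-0.9,0,0],[0,-0.9,0,0],[0,-0.9,0,0]]'; python3 go.py .444 -.302 .21 80;python3 -m creep '[[0,-0.9,0.1,0],[0,-0.9,0.1,0],[0,-0.9,0.1,0],[0,-0.9,0.1,0],[0,-0.9,0.1,0],[0,-0.9,0.1,0],[0,-0.9,0.1,0],[0,-0.9,0,0]]'; python3 go.py .444 -.302 .21 80
```

```text
time: 6.55
eef_pos: [0.4758, -0.0864, 0.2049]
ee_rot: [0.704, 0.06, 0.706, -0.059]
contact_force: [0.3, -0.6, -1.4]
grip_width: 0.386
t 6.55 pos [ 0.4758 -0.0864  0.2049] xdir [-0.003  0.001 -1.   ] jaw yaw 80.36 F [ 0.3 -0.6 -1.4] grip mm 35.4 q [ 0.17  0.2  -0.05  1.99  0.01  0.95  1.52]
shift units now: [-0.21 -8.71  0.19]
turn units: 0.04
shift after turn: [-0.21 -8.71  0.24]
time: 7.35
eef_pos: [0.4533, -0.2713, 0.191]
ee_rot: [0.696, 0.061, 0.713, -0.057]
contact_force: [-0.1, 0.6, -1.3]
grip_width: 0.387
t 7.35 pos [ 0.4533 -0.2713  0.191 ] xdir [-0.024  0.007 -1.   ] jaw yaw 80.4 F [-0.1  0.6 -1.3] grip mm 35.6 q [ 0.43  0.31  0.07  1.88 -0.02  0.97  1.91]
shift units now: [-0.76 -1.27 -0.18]
turn units: 0.05
shift after turn: [-0.76 -1.27 -0.17]
```

```bash
python3 -m creep '[[0,-0.9,-0.2,0],[0,-0.3,0,0],[0,0,0,0],[0,0,0,0]]'; python3 w.py w3;python3 go.py .444 -.302 .1 80
```

```text
time: 7.75
eef_pos: [0.4393, -0.302, 0.1855]
ee_rot: [0.693, 0.064, 0.716, -0.058]
contact_force: [0.2, 0.1, -1.3]
grip_width: 0.383
t 7.8 pos [ 0.4394 -0.3016  0.1855] xdir [-0.032  0.011 -0.999] jaw yaw 80.15 F [ 0.8  0.3 -0.5] grip mm 35.4 q [ 0.47  0.33  0.09  1.87 -0.02  0.98  1.97]
shift units now: [ 3.41 -0.    0.3 ]
turn units: 0.02
shift after turn: [3.41 0.   0.3 ]
```

View pics/w3.png

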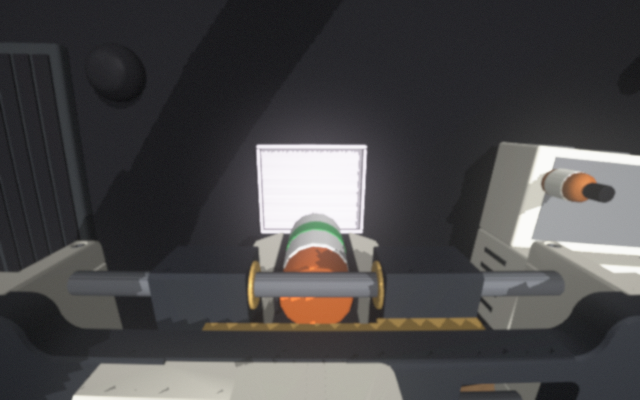

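Run:
```python
from h import *
c,o=pickle.load(open("w3.pkl","rb"))
P=np.array([plane(c,*p,.014,o) for p in [(257,145),(366,145),(364,235),(260,235)]]);print(P.round(4).tolist(),P.mean(0))
print(P[1]-P[0],P[2]-P[1])
```

```text
[[0.3767, -0.3581, 0.014], [0.3987, -0.2323, 0.014], [0.5105, -0.249, 0.014], [0.4875, -0.3797, 0.014]] [ 0.44337404 -0.30481611  0.014     ]
[0.02197358 0.12578166 0.        ] [ 0.11183301 -0.01670011  0.        ]
```

```bash
python3 -m creep '[[0.7,0,0.3,0],[1,0,0.05,0],[1,0,0.05,0],[1,0,0.05,0],[0.8,0,0.05,0],[0.5,0,0,0],[0,0,0,0],[0,0,0,0]]'; python3 go.py .4434 -.303 .04 80
```

```text
time: 8.6
eef_pos: [0.456, -0.2918, 0.0577]
ee_rot: [0.696, 0.059, 0.714, -0.051]
contact_force: [-0.1, -0.6, -1.4]
grip_width: 0.386
t 8.6 pos [ 0.456  -0.2918  0.0577] xdir [-0.025  0.013 -1.   ] jaw yaw 81.04 F [-0.1 -0.6 -1.4] grip mm 35.5 q [ 0.47  0.52  0.06  1.93 -0.05  0.72  1.97]
shift units now: [ 0.72 -0.53 -0.41]
turn units: 0.13
shift after turn: [ 0.72 -0.54 -0.4 ]
```

```bash
python3 -m creep '[[0.1,-0.53,-0.4,0.1],[0.3,0,0,0],[0.2,0,0,0],[0,0,0,0],[0,0,0,0]]'; python3 go.py .4434 -.303 .03 80
```

```text
time: 9.1
eef_pos: [0.4443, -0.3061, 0.045]
ee_rot: [0.697, 0.064, 0.712, -0.058]
contact_force: [-0.7, 0.4, -2.6]
grip_width: 0.385
t 9.1 pos [ 0.4443 -0.3061  0.045 ] xdir [-0.021  0.01  -1.   ] jaw yaw 80.09 F [-0.7  0.4 -2.6] grip mm 35.3 q [ 0.5   0.54  0.07  1.95 -0.05  0.68  1.99]
shift units now: [ 0.6   0.11 -0.04]
turn units: 0.01
shift after turn: [ 0.6   0.11 -0.04]
```

```bash
python3 -m creep '[[0.3,0.1,-0.04,0],[0.2,0,0,0],[0,0,0,0]]'; python3 go.py .4434 -.303 .027 80;  python3 -m creep '[[0.15,0,0,0],[0,0,0,0],[0,0,0,0]]'; python3 go.py .4434 -.303 .027 80
```

```text
time: 9.4
eef_pos: [0.4439, -0.3029, 0.0318]
ee_rot: [0.697, 0.064, 0.712, -0.058]
contact_force: [-0.0, -0.2, -1.8]
grip_width: 0.388
t 9.4 pos [ 0.4439 -0.3029  0.0318] xdir [-0.02  0.01 -1.  ] jaw yaw 80.12 F [-0.  -0.2 -1.8] grip mm 35.6 q [ 0.5   0.56  0.07  1.96 -0.05  0.65  1.99]
shift units now: [ 0.19 -0.01 -0.02]
turn units: 0.01
shift after turn: [ 0.19 -0.01 -0.02]
time: 9.7
eef_pos: [0.4439, -0.3025, 0.0273]
ee_rot: [0.697, 0.064, 0.712, -0.058]
contact_force: [-0.1, -0.6, -2.1]
grip_width: 0.385
t 9.7 pos [ 0.4439 -0.3025  0.0273] xdir [-0.02  0.01 -1.  ] jaw yaw 80.16 F [-0.1 -0.6 -2.1] grip mm 35.3 q [ 0.5   0.57  0.06  1.96 -0.05  0.64  1.99]
shift units now: [ 0.01 -0.03 -0.02]
turn units: 0.02
shift after turn: [ 0.01 -0.03 -0.02]
```

No contact yet; a couple of small steps until force shows.

```bash
for i in 1; do python3 -m creep '[[0.06,0,0,0],[0,0,0,0],[0,0,0,0]]'; done; python3 -m creep '[[0.06,0,0,0],[0,0,0,0],[0,0,0,0]]'
```

```text
time: 10.0
eef_pos: [0.4443, -0.3028, 0.0273]
ee_rot: [0.697, 0.064, 0.712, -0.058]
contact_force: [-0.3, 0.7, -1.4]
grip_width: 0.386
time: 10.3
eef_pos: [0.4446, -0.303, 0.0269]
ee_rot: [0.698, 0.064, 0.711, -0.058]
contact_force: [-0.2, -0.0, -2.0]
grip_width: 0.386
```

```bash
python3 -m creep '[[0.12,0,0,0],[0,0,0,0],[0,0,0,0]]'; python3 -m creep '[[0.1,0,0,0],[0,0,0,0],[0,0,0,0]]'
```

```text
time: 10.6
eef_pos: [0.445, -0.3035, 0.0267]
ee_rot: [0.698, 0.064, 0.711, -0.058]
contact_force: [0.4, 0.7, -1.5]
grip_width: 0.384
time: 10.9
eef_pos: [0.4452, -0.3036, 0.026]
ee_rot: [0.698, 0.064, 0.711, -0.058]
contact_force: [-0.3, -0.6, -0.0]
grip_width: 0.388
```

```bash
python3 -m creep '[[0.12,0,0,0],[0,0,0,0],[0,0,0,0]]'; python3 -m creep '[[0,0,0,0],[0,0,0,0],[0,0,0,0],[0,0,0,0]]' 60; python3 w.py w4
```

```text
time: 11.2
eef_pos: [0.4455, -0.3038, 0.0252]
ee_rot: [0.698, 0.064, 0.711, -0.058]
contact_force: [0.3, -1.1, -1.1]
grip_width: 0.383
time: 11.6
eef_pos: [0.445, -0.3036, 0.0236]
ee_rot: [0.698, 0.064, 0.711, -0.058]
contact_force: [-0.2, -0.6, 0.1]
grip_width: 0.641
```

View pics/w4.png

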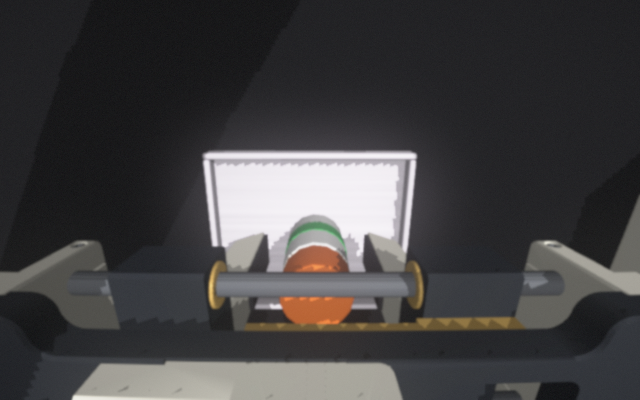

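```bash
python3 -m creep '[[-0.4,0,0,0],[-0.8,0,0,0],[-1,0,0,0],[-1,0,0,0],[-1,0,0,0],[-1,0,0,0],[-1,0,0,0],[-0.7,0,0,0]]'; python3 go.py .5895 -.0645 .2 -15
```

```text
time: 12.45
eef_pos: [0.4463, -0.3043, 0.2043]
ee_rot: [0.696, 0.065, 0.713, -0.057]
contact_force: [-0.8, 0.0, 0.1]
grip_width: 0.654
t 12.45 pos [ 0.4463 -0.3043  0.2043] xdir [-0.023  0.013 -1.   ] jaw yaw 80.1 F [-0.8  0.   0.1] grip mm 60.1 q [ 0.48  0.31  0.09  1.84 -0.03  1.01  1.97]
shift units now: [ 0.16 10.43  4.  ]
turn units: -10.61
shift after turn: [ 0.16 -3.05 10.75]
```

```bash
python3 -m creep '[[-0.8,0,0,1],[-0.8,0,0,1],[-0.8,0,0,1],[0,0,0,1],[0,0,0,1],[0,0,0,1],[0,0,0,1],[0,0,0,1]]' 0; python3 -m creep '[[0,0,0,1],[0,0,0,1],[0,0,0,1],[0,0,0,0.9],[0,0,0,0],[0,0,0,0]]'; python3 go.py .5895 -.0645 .25 -15
```

```text
time: 13.25
eef_pos: [0.4485, -0.306, 0.2786]
ee_rot: [0.551, 0.437, 0.56, -0.437]
contact_force: [0.8, 0.6, -0.4]
grip_width: 0.022
time: 13.85
eef_pos: [0.4477, -0.3052, 0.2831]
ee_rot: [-0.408, -0.575, -0.414, 0.575]
contact_force: [-0.1, -0.1, 0.9]
grip_width: 0.005
t 13.85 pos [ 0.4477 -0.3052  0.2831] xdir [-0.005  0.007 -1.   ] jaw yaw -18.88 F [-0.1 -0.1  0.9] grip mm 0.5 q [ 0.27  0.23  0.33  1.77 -0.09  1.16  0.3 ]
shift units now: [  1.36   2.26 -10.94]
turn units: -0.48
shift after turn: [  1.36   3.   -10.76]
```

Check the tray from the scene camera before continuing, and refine the button by the scene view.

```bash
cat > sc.py <<'E'
import sys
from h import *
from workcell import capture
c=capture("scene");n=sys.argv[1];x0,y0,w,h,f=map(int,sys.argv[2:7])
pickle.dump(c,open(n+".pkl","wb"))
cv2.imwrite(f"pics/{n}.png",cv2.resize(c["image"][y0:y0+h,x0:x0+w,::-1],None,fx=f,fy=f,interpolation=cv2.INTER_CUBIC))
E
python3 sc.py s1 230 110 180 140 4
```

```text
(no output)
```

View pics/s1.png

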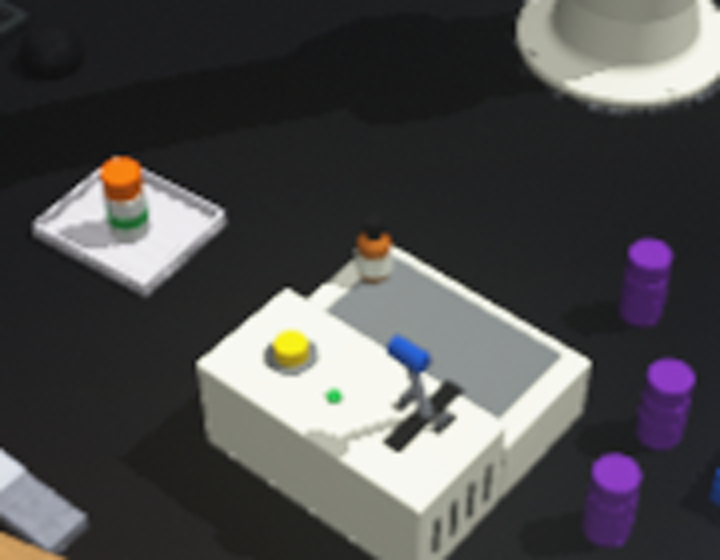

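```bash
python3 -m creep '[[0,0.25,-1,-0.5],[0,0.3,-1,0],[0,0.3,-1,0],[0,0.3,-1,0],[0,0.3,-1,0],[0,0.3,-1,0],[0,0.3,-1,0],[0,0.3,-1,0]]'; python3 go.py .59 -.065 .2 -15;python3 -m creep '[[0,0.3,-0.9,0],[0,0.3,-0.8,0],[0,0,0,0],[0,0,0,0]]'; python3 go.py .59 -.065 .15 -15
```

```text
time: 14.7
eef_pos: [0.5591, -0.1176, 0.2851]
ee_rot: [0.435, 0.555, 0.442, -0.554]
contact_force: [-0.7, 0.5, -0.7]
grip_width: 0.007
t 14.7 pos [ 0.5591 -0.1176  0.2851] xdir [-0.004  0.008 -1.   ] jaw yaw -13.34 F [-0.7  0.5 -0.7] grip mm 0.6 q [ 0.01  0.28  0.2   1.7  -0.07  1.17 -0.01]
shift units now: [ 3.41  0.74 -2.31]
turn units: 0.21
shift after turn: [ 3.41  0.67 -2.33]
time: 15.1
eef_pos: [0.5862, -0.0678, 0.2849]
ee_rot: [0.441, 0.551, 0.449, -0.548]
contact_force: [0.2, -0.2, -0.4]
grip_width: 0.005
t 15.1 pos [ 0.5862 -0.0678  0.2849] xdir [-0.004  0.012 -1.   ] jaw yaw -11.95 F [ 0.2 -0.2 -0.4] grip mm 0.4 q [-0.06  0.31  0.17  1.65 -0.07  1.19 -0.08]
shift units now: [ 5.4   0.16 -0.08]
turn units: 0.38
shift after turn: [ 5.4   0.16 -0.09]
```

```bash
python3 -m creep '[[0.8,0.16,-0.1,0.38],[1,0,0,0],[1,0,0,0],[1,0,0,0],[0.9,0,0,0],[0.4,0,0,0],[0,0,0,0],[0,0,0,0]]'; python3 go.py .59 -.065 .125 -15; python3 sc.py s2 230 110 180 140 4
```

```text
time: 15.9
eef_pos: [0.5888, -0.0715, 0.1563]
ee_rot: [0.428, 0.563, 0.433, -0.559]
contact_force: [-0.4, 0.3, -0.1]
grip_width: 0.006
t 15.9 pos [ 0.5888 -0.0715  0.1563] xdir [-0.001  0.009 -1.   ] jaw yaw -15.0 F [-0.4  0.3 -0.1] grip mm 0.5 q [-0.04  0.45  0.16  1.78 -0.1   0.93 -0.1 ]
shift units now: [ 1.26 -0.01 -0.25]
turn units: -0.0
shift after turn: [ 1.26 -0.01 -0.25]
```

View pics/s2.png

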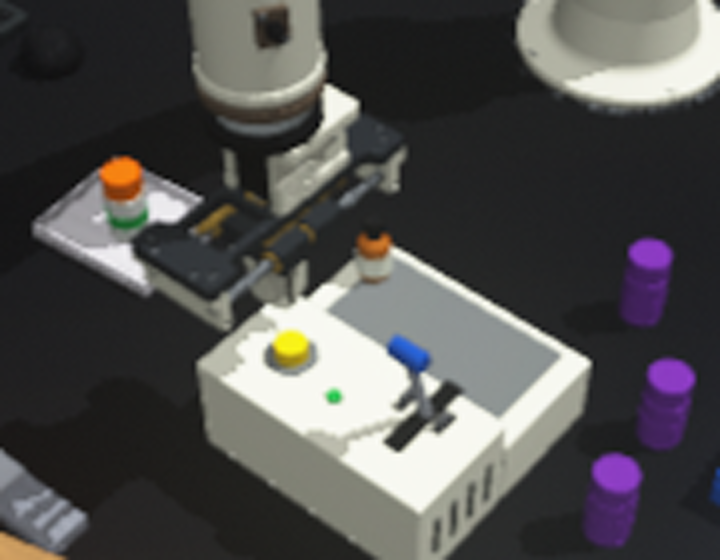

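```bash
python3 - <<'E'
from h import *
c=pickle.load(open("s2.pkl","rb"))
for P in [(.5888,-.0715,.1563),(.59,-.065,.116)]:
    u,v=proj(c,P);print((u-230)*4,(v-110)*4)
E
python3 -m creep '[[0.6,0,-0.25,0],[0.3,0,0,0],[0,0,0,0],[0,0,0,0]]'; python3 go.py .59 -.065 .116 -15
```

```text
278.7199626681943 294.63691139448053
288.89636471104086 336.4519646857815
time: 16.35
eef_pos: [0.5928, -0.0645, 0.1351]
ee_rot: [0.429, 0.564, 0.432, -0.558]
contact_force: [0.3, -0.3, -0.1]
grip_width: 0.005
t 16.35 pos [ 0.5928 -0.0645  0.1351] xdir [ 0.005  0.009 -1.   ] jaw yaw -14.97 F [ 0.3 -0.3 -0.1] grip mm 0.5 q [-0.05  0.48  0.15  1.79 -0.1   0.88 -0.11]
shift units now: [ 0.76 -0.1   0.06]
turn units: 0.0
shift after turn: [ 0.76 -0.1   0.06]
```

```bash
python3 -m creep '[[0.5,0,0.03,0],[0.3,0,0,0],[0.2,0,0,0],[0,0,0,0]]'; python3 go.py .592 -.065 .108 -15
```

```text
time: 16.75
eef_pos: [0.5939, -0.0652, 0.1094]
ee_rot: [0.43, 0.565, 0.432, -0.557]
contact_force: [-1.1, -0.0, 2.4]
grip_width: 0.005
t 16.75 pos [ 0.5939 -0.0652  0.1094] xdir [ 0.007  0.009 -1.   ] jaw yaw -14.96 F [-1.1 -0.   2.4] grip mm 0.5 q [-0.04  0.51  0.15  1.8  -0.11  0.83 -0.1 ]
shift units now: [ 0.06 -0.07  0.01]
turn units: 0.0
shift after turn: [ 0.06 -0.07  0.01]
```

```bash
python3 -m creep '[[0.3,-0.05,0,0],[0.15,0,0,0],[0,0,0,0]]'; python3 sc.py s3 230 110 180 140 4
```

```text
time: 17.05
eef_pos: [0.5945, -0.0652, 0.1099]
ee_rot: [0.43, 0.567, 0.431, -0.556]
contact_force: [-1.5, 1.4, 2.4]
grip_width: 0.003
```

View pics/s3.png

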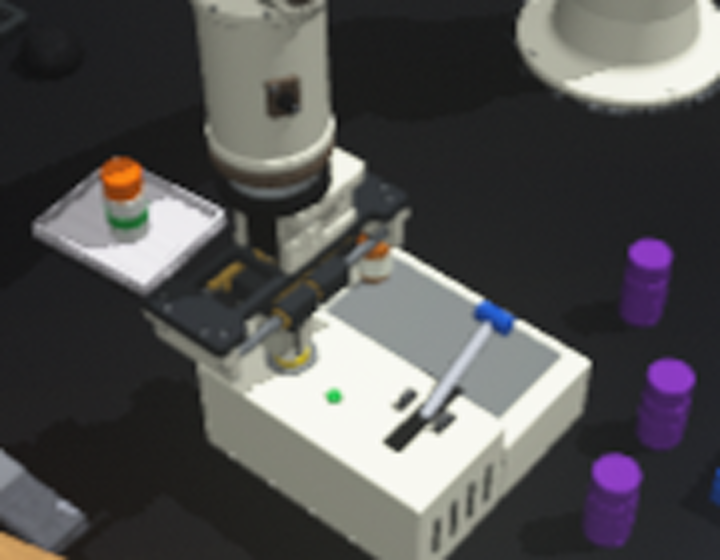

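```bash
python3 -m creep '[[-0.5,0,0,0],[-1,0,0,0],[-1,0,0,0],[-1,0,0,0],[-1,0,0,0],[-1,0,0,0],[-0.5,0,0,0],[0,0,0,0]]'; python3 -m creep '[[0,0,0,-1],[0,0,0,-1],[0,0,0,-1],[0,0,0,-1],[0,0,0,-1],[0,0,0,-1],[0,0,0,-1],[0,0,0,-1]]' 60; python3 -m creep '[[0,0,0,-1],[0,0,0,-1],[0,0,0,-1],[0,0,0,-0.5],[0,0,0,0]]'; python3 sc.py s4 230 110 180 140 4
python3 - <<'E'
from h import *
a=np.radians(-14.9);r=np.array([[np.cos(a),-np.sin(a)],[np.sin(a),np.cos(a)]]);o=np.array([.556,.0015])
for q in (1.4,1.2,1.0,.8,.6,.4,.2,.1,0):
    t=.25-q; p=r@[.03+.085*np.sin(t),.055]+o; print(q,p.round(4),round(.1+.085*np.cos(t),4),"TCP z",round(.1+.085*np.cos(t)-.019,4), "x'",round(30+85*np.sin(t),1))
E
python3 go.py .512 .067 .2 75.1
```

```text
time: 17.9
eef_pos: [0.5922, -0.068, 0.2668]
ee_rot: [0.429, 0.566, 0.431, -0.556]
contact_force: [0.1, 0.5, -0.3]
grip_width: 0.003
time: 18.7
eef_pos: [0.5864, -0.0671, 0.2547]
ee_rot: [0.664, 0.237, 0.671, -0.231]
contact_force: [0.3, 0.0, 0.5]
grip_width: 0.633
time: 19.2
eef_pos: [0.5818, -0.0667, 0.2455]
ee_rot: [0.697, 0.061, 0.712, -0.053]
contact_force: [0.9, 0.3, 0.4]
grip_width: 0.656
1.4 [0.5242 0.0669] 0.1347 TCP z 0.1157 x' -47.6
1.2 [0.5323 0.0647] 0.1494 TCP z 0.1304 x' -39.1
1.0 [0.5431 0.0618] 0.1622 TCP z 0.1432 x' -27.9
0.8 [0.5562 0.0584] 0.1725 TCP z 0.1535 x' -14.4
0.6 [0.571  0.0544] 0.1798 TCP z 0.1608 x' 0.9
0.4 [0.5869 0.0502] 0.184 TCP z 0.165 x' 17.3
0.2 [0.6032 0.0458] 0.1849 TCP z 0.1659 x' 34.2
0.1 [0.6114 0.0437] 0.184 TCP z 0.165 x' 42.7
0 [0.6195 0.0415] 0.1824 TCP z 0.1634 x' 51.0
t 19.25 pos [ 0.5816 -0.0666  0.2453] xdir [-0.021  0.013 -1.   ] jaw yaw 80.67 F [-0.4  0.5 -1.8] grip mm 60.0 q [ 0.16  0.35 -0.11  1.69  0.03  1.13  1.46]
shift units now: [ 1.94  4.81 -3.57]
turn units: 0.7
shift after turn: [ 1.94  4.44 -4.02]
```

View pics/s4.png

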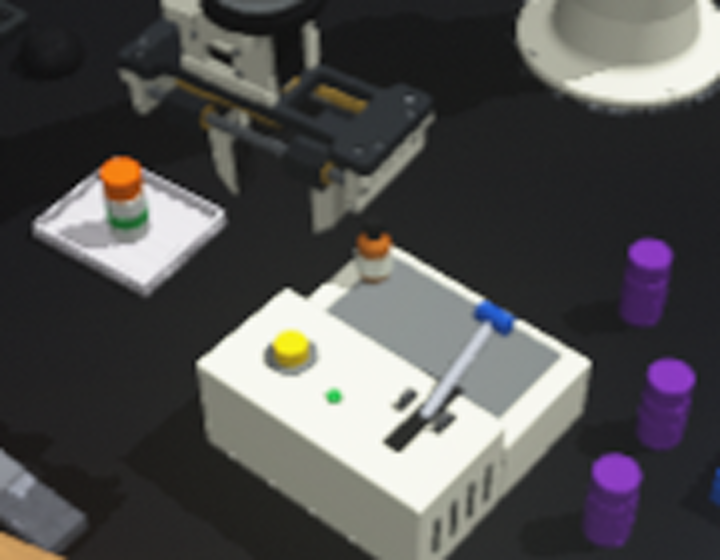

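```bash
python3 - <<'E'
from h import *
c=pickle.load(open("s4.pkl","rb"));print(plane(c,493/4+230-.4,317/4+110-.4,.1347))
E
python3 -m creep '[[0,0.5,-0.4,0.7],[0,0.9,-0.7,0],[0,0.9,-0.7,0],[0,0.9,-0.7,0],[0,0.9,-0.7,0],[0,0.3,-0.3,0],[0,0,0,0],[0,0,0,0]]'; python3 w.py w5;  python3 go.py .523 .067 .2 75.1
```

```text
[0.52555099 0.06615992 0.1347    ]
time: 20.05
eef_pos: [0.5214, 0.0631, 0.2427]
ee_rot: [0.689, 0.103, 0.71, -0.098]
contact_force: [0.4, -1.0, 0.5]
grip_width: 0.656
t 20.1 pos [0.5215 0.0628 0.2427] xdir [-0.028  0.012 -1.   ] jaw yaw 73.66 F [ 0.1  0.1 -0.1] grip mm 60.4 q [-0.03  0.25 -0.16  1.83  0.03  1.09  1.09]
shift units now: [1.71 0.17 0.06]
turn units: -0.18
shift after turn: [1.71 0.17 0.07]
```

View pics/w5.png

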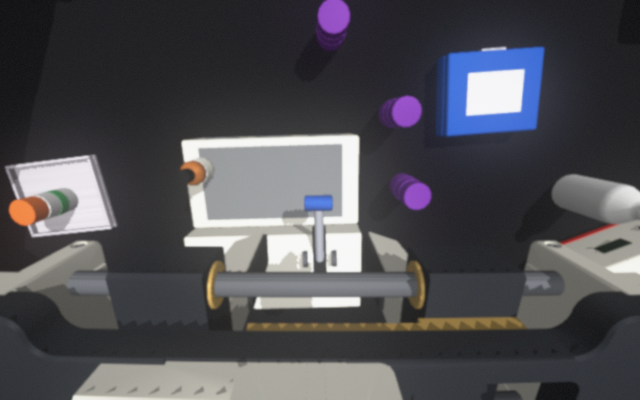

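Run:
```python
from h import *
c,o=pickle.load(open("w5.pkl","rb"));im=c["image"].astype(int)
m=((im[:,:,2]>100)&(im[:,:,0]<90)&(im[:,:,2]-im[:,:,0]>60)).astype(np.uint8);m[:,:290]=0;m[:,350:]=0;m[250:]=0;m[:150]=0
x,y,w,h=cv2.boundingRect(m);print(x,y,w,h);M=cv2.moments(m,True);u,v=M["m10"]/M["m00"],M["m01"]/M["m00"]
print(u,v,plane(c,u,v,.137,o), tri([ray(c,u,v,o),ray(pickle.load(open("s4.pkl","rb")),493/4+229.6,317/4+109.6)]))
```

```text
305 196 27 14
318.1841359773371 202.69121813031163 [0.52275826 0.06739317 0.137     ] [0.52401876 0.06640635 0.13301332]
```

```bash
python3 -m creep '[[0.5,0.17,0.06,-0.18],[0.8,0,-0.03,0],[0.8,0,-0.03,0],[0.6,0,0,0],[0,0,0,0],[0,0,0,0]]';  python3 go.py .5235 .0666 .1155 75.1
```

```text
time: 20.7
eef_pos: [0.5239, 0.0605, 0.1692]
ee_rot: [0.691, 0.096, 0.711, -0.092]
contact_force: [0.3, 0.4, 0.1]
grip_width: 0.652
t 20.7 pos [0.5239 0.0605 0.1692] xdir [-0.028  0.01  -1.   ] jaw yaw 74.76 F [0.3 0.4 0.1] grip mm 59.9 q [-0.03  0.34 -0.16  1.9   0.05  0.93  1.1 ]
shift units now: [ 2.15  0.22 -0.02]
turn units: -0.04
shift after turn: [ 2.15  0.23 -0.01]
```

```bash
python3 -m creep '[[0.7,0.25,-0.02,0],[0.7,0,0,0],[0.6,0,0,0],[0,0,0,0],[0,0,0,0]]';  python3 go.py .5235 .0666 .1155 75.1
```

```text
time: 21.2
eef_pos: [0.5284, 0.0655, 0.1213]
ee_rot: [0.693, 0.097, 0.708, -0.092]
contact_force: [0.1, -0.2, 1.5]
grip_width: 0.656
t 21.2 pos [0.5284 0.0655 0.1213] xdir [-0.021  0.01  -1.   ] jaw yaw 74.61 F [ 0.1 -0.2  1.5] grip mm 60.3 q [-0.04  0.41 -0.15  1.93  0.06  0.83  1.08]
shift units now: [ 0.23 -0.01 -0.2 ]
turn units: -0.06
shift after turn: [ 0.23 -0.01 -0.2 ]
```

```bash
python3 -m creep '[[0.25,0,-0.2,-0.05],[0,0,0,0],[0,0,0,0]]';  python3 go.py .5235 .0666 .1155 75.1; python3 -m creep '[[0,0,0,0],[0,0,0,0],[0,0,0,0],[0,0,0,0],[0,0,0,0],[0,0,0,0]]' 15; python3 go.py .5323 .0647 .1304 75.1; python3 sc.py s5 230 110 180 140 4; python3 w.py w6
```

```text
time: 21.5
eef_pos: [0.525, 0.0668, 0.1171]
ee_rot: [0.695, 0.095, 0.707, -0.089]
contact_force: [1.1, 0.2, 0.2]
grip_width: 0.657
t 21.5 pos [0.525  0.0668 0.1171] xdir [-0.016  0.011 -1.   ] jaw yaw 75.01 F [1.1 0.2 0.2] grip mm 60.3 q [-0.04  0.41 -0.15  1.94  0.07  0.81  1.08]
shift units now: [ 0.07 -0.02 -0.05]
turn units: -0.01
shift after turn: [ 0.07 -0.02 -0.05]
time: 22.1
eef_pos: [0.5252, 0.0651, 0.1183]
ee_rot: [0.695, 0.095, 0.707, -0.09]
contact_force: [0.2, 1.6, -0.7]
grip_width: 0.299
t 22.1 pos [0.5252 0.0651 0.1183] xdir [-0.016  0.009 -1.   ] jaw yaw 74.96 F [ 0.2  1.6 -0.7] grip mm 27.4 q [-0.04  0.41 -0.15  1.94  0.07  0.81  1.08]
shift units now: [-0.49  0.06  0.27]
turn units: -0.02
shift after turn: [-0.49  0.06  0.27]
```

View pics/w6.png

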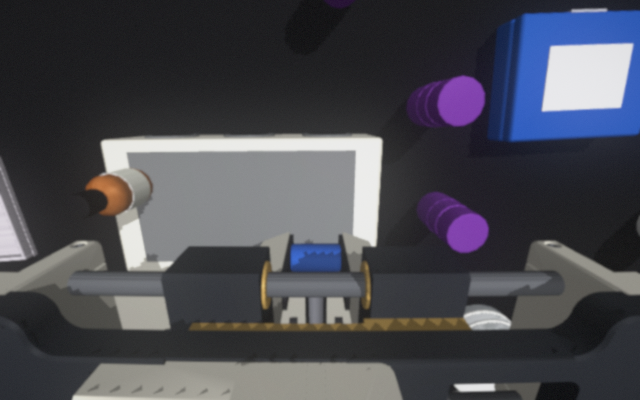

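```bash
python3 -m creep '[[-0.5,0,0.28,0],[-0.52,0,0.42,0],[0,0,0,0]]';  python3 go.py .5441 .0610 .1455 75.1; python3 -m creep '[[-0.45,0,0.52,0],[0,0,0,0]]';  python3 go.py .5572 .0576 .1555 75.1
```

```text
time: 22.5
eef_pos: [0.5403, 0.0611, 0.1417]
ee_rot: [0.693, 0.094, 0.709, -0.09]
contact_force: [0.2, -1.1, -1.8]
grip_width: 0.301
t 22.5 pos [0.5403 0.0611 0.1417] xdir [-0.021  0.009 -1.   ] jaw yaw 75.03 F [ 0.2 -1.1 -1.8] grip mm 27.7 q [-0.03  0.4  -0.15  1.88  0.06  0.88  1.1 ]
shift units now: [-0.15  0.03  0.15]
turn units: -0.01
shift after turn: [-0.15  0.03  0.15]
time: 22.7
eef_pos: [0.5504, 0.0585, 0.151]
ee_rot: [0.691, 0.094, 0.711, -0.09]
contact_force: [-0.6, -1.9, 1.0]
grip_width: 0.298
t 22.7 pos [0.5504 0.0585 0.151 ] xdir [-0.027  0.01  -1.   ] jaw yaw 75.07 F [-0.6 -1.9  1. ] grip mm 27.4 q [-0.03  0.41 -0.15  1.85  0.06  0.92  1.11]
shift units now: [-0.19  0.04  0.27]
turn units: -0.0
shift after turn: [-0.19  0.04  0.27]
```

```bash
python3 -m creep '[[-0.5,0,0.75,0],[-0.2,0,0.5,0],[0,0,0,0]]';  python3 go.py .5879 .0485 .1672 75.1
```

```text
time: 23.0
eef_pos: [0.5766, 0.0515, 0.165]
ee_rot: [0.688, 0.093, 0.714, -0.089]
contact_force: [-3.9, -0.4, 4.0]
grip_width: 0.298
t 23.0 pos [0.5766 0.0515 0.165 ] xdir [-0.036  0.01  -0.999] jaw yaw 75.16 F [-3.9 -0.4  4. ] grip mm 27.4 q [-0.01  0.43 -0.15  1.77  0.06  0.98  1.13]
shift units now: [-0.11 -0.    0.47]
turn units: 0.01
shift after turn: [-0.11 -0.    0.47]
```

```bash
python3 -m creep '[[-0.08,0,0.6,0],[-0.03,0,0.6,0],[0,0,0,0]]';  python3 go.py .6042 .044 .168 75.1;python3 -m creep '[[-0.03,0,0.4,0],[0,0,0,0]]';  python3 go.py .6125 .042 .167 75.1
```

```text
time: 23.3
eef_pos: [0.6043, 0.0442, 0.1676]
ee_rot: [0.687, 0.093, 0.715, -0.089]
contact_force: [-1.4, -1.4, 3.0]
grip_width: 0.302
t 23.3 pos [0.6043 0.0442 0.1676] xdir [-0.037  0.01  -0.999] jaw yaw 75.19 F [-1.4 -1.4  3. ] grip mm 27.7 q [-0.    0.48 -0.14  1.69  0.06  1.01  1.15]
shift units now: [-0.02 -0.01 -0.  ]
turn units: 0.01
shift after turn: [-0.02 -0.01 -0.  ]
time: 23.5
eef_pos: [0.6127, 0.042, 0.1669]
ee_rot: [0.687, 0.093, 0.715, -0.089]
contact_force: [-0.9, -0.6, 7.1]
grip_width: 0.293
t 23.5 pos [0.6127 0.042  0.1669] xdir [-0.04   0.01  -0.999] jaw yaw 75.21 F [-0.9 -0.6  7.1] grip mm 26.9 q [-0.    0.49 -0.14  1.67  0.06  1.02  1.16]
shift units now: [-0.   -0.   -0.01]
turn units: 0.01
shift after turn: [-0.   -0.   -0.01]
```

```bash
python3 -m creep '[[0,0,0.35,0],[0.02,0,0.15,0],[0,0,0,0],[0,0,0,0]]';  python3 go.py .6205 .0397 .165 75.1; python3 sc.py s6 230 110 180 140 4
```

```text
time: 23.9
eef_pos: [0.6239, 0.039, 0.1647]
ee_rot: [0.686, 0.092, 0.716, -0.089]
contact_force: [-2.2, -0.4, 2.7]
grip_width: 0.299
t 23.9 pos [0.6239 0.039  0.1647] xdir [-0.042  0.009 -0.999] jaw yaw 75.23 F [-2.2 -0.4  2.7] grip mm 27.5 q [ 0.    0.51 -0.13  1.64  0.06  1.03  1.16]
shift units now: [-0.01 -0.01 -0.14]
turn units: 0.02
shift after turn: [-0.01 -0.01 -0.14]
```

View pics/s6.png

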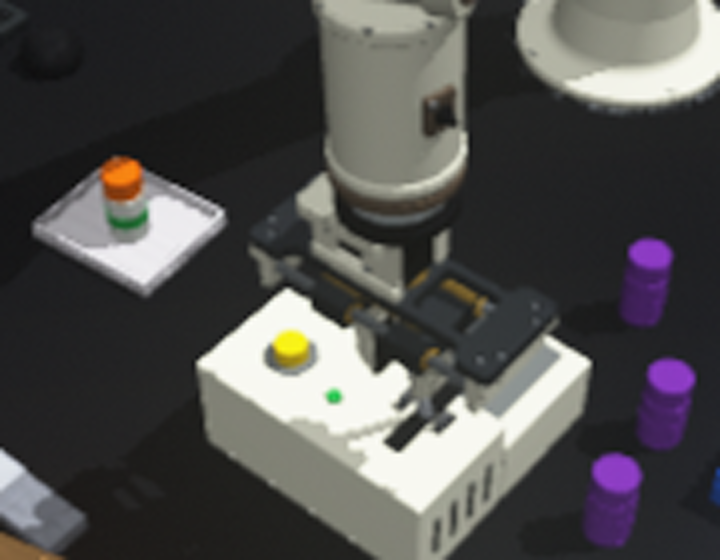

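Lever is at or near its stop. Open and rise straight up.

```bash
python3 -m creep '[[0,0,0,0],[0,0,0,0],[0,0,0,0],[0,0,0,0]]' 60; python3 -m creep '[[-0.3,0,0,0],[-0.6,0,0,0],[-1,0,0,0],[-1,0,0,0],[-1,0,0,0],[-1,0,0,0],[0,0,0,0]]';  python3 -m creep '[[0,0,-1,0],[0,0,-1,0],[0,0,-1,0],[0,0,-1,0],[0,0,-1,0],[0,0,-1,0],[0,0,0,0],[0,0,0,0]]'; python3 sc.py s7 230 110 180 140 4; python3 w.py w7
```

```text
time: 24.35
eef_pos: [0.6252, 0.04, 0.1649]
ee_rot: [0.687, 0.092, 0.715, -0.089]
contact_force: [0.8, 0.3, -0.4]
grip_width: 0.598
time: 25.05
eef_pos: [0.631, 0.0391, 0.2988]
ee_rot: [0.689, 0.093, 0.714, -0.088]
contact_force: [-0.6, 0.2, -0.5]
grip_width: 0.654
time: 25.85
eef_pos: [0.4809, 0.078, 0.3073]
ee_rot: [0.691, 0.093, 0.711, -0.088]
contact_force: [-0.2, -0.3, -0.5]
grip_width: 0.653
```

View pics/s7.png

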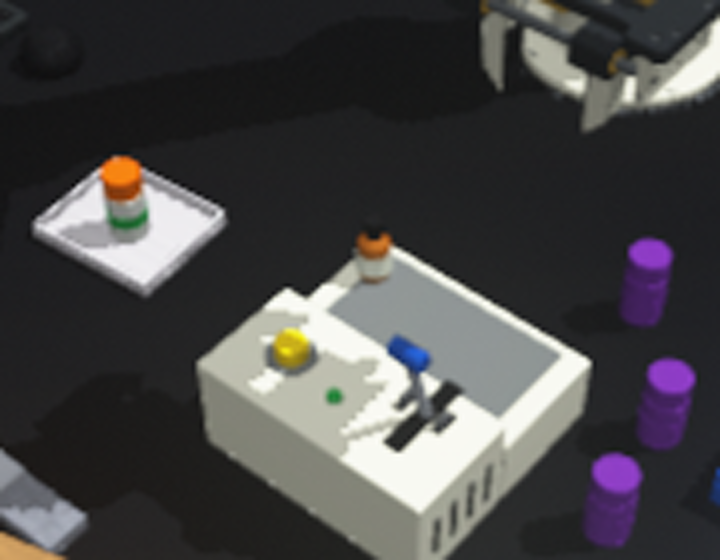

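View pics/w7.png

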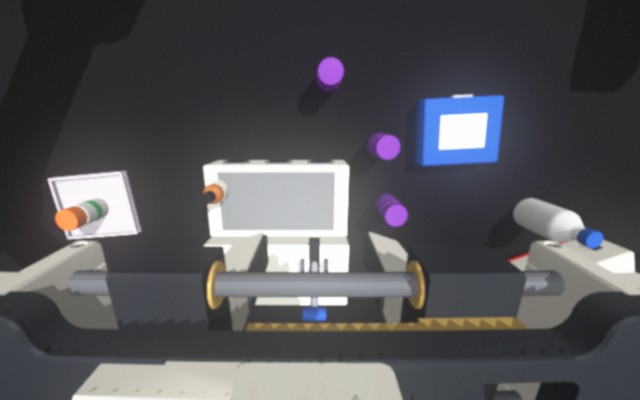

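```bash
python3 - <<'E'
from h import *
for n in("s1","s7"):
    im=pickle.load(open(n+".pkl","rb"))["image"].astype(int)
    for lo,b in(("lever",(320,190,345,205)),("slidebox",(405,205,465,255))):
        x0,y0,x1,y1=b;r=im[y0:y1,x0:x1];m=(r[...,2]-r[...,0]>60)
        y,x=np.nonzero(m);print(n,lo,x.mean()+x0,y.mean()+y0,m.sum())
    r=im[140:175,250:275];m=(r[...,0]>150)&(r[...,2]<90);y,x=np.nonzero(m);print("lid",x.mean()+250,y.mean()+140)
E
python3 -c "
from workcell import sign_off,get_obs
print(get_obs()['time'],sign_off())"
```

```text
s1 lever 331.6896551724138 197.89655172413794 58
s1 slidebox 433.10948191593354 230.30009775171067 1023
lid 260.0571428571429 153.12857142857143
s7 lever 331.75925925925924 198.11111111111111 54
s7 slidebox 433.08607350096713 230.3916827852998 1034
lid 260.1917808219178 153.3013698630137
the job is handed in; nothing more can be done
25.95 None
```

The cut-out test is done and handed in at 25.95 s, well inside the 69 s limit; `sign_off` reports no verdict.

1. **Canister:** I took the orange-lidded canister off the front deck and set it upright near the middle of the aluminium tray. The tool was tilted a few degrees as I set it down. It was standing upright in every picture after release.
2. **Test button:** I pressed it with the shut fingers. A picture showed the lever fully dropped, and a later one showed the button back up.
3. **Lever:** I pinched the blue grip by its ends, swung it back to its stop and released it. In the scene camera the grip's centre was within 0.25 pixel of where it was before the press.

- **Forces:** the highest reading I saw was about 7 N at the wrist, while swinging the lever back. I only read it at the end of each call.
- **Other objects:** the slide box measured unchanged to within 0.1 pixel. By eye, the oil bottle and purple look-alikes were where they had been. I did not check the dishes, brush, beaker or cleaner bottle specifically; the arm went nowhere near touching them.
- **Disagreements:** the cameras differed by about 3 to 9 mm on the tray, button and unit positions, so I corrected with closer views. No check failed.

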